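# Return a pipe clamp through the bin's spring flap

## Robot

A 6-joint arm with a two-finger parallel gripper is mounted at the origin on the work surface. World frame = base frame: x ahead of the robot, y to its left, z up, the work surface at z = 0. Lengths are in m, angles in degrees, forces in N, time in s.
With the tool pointing down it reaches from about 0.375 to 0.9 m from the base axis. Payload 3.1 kg.
Tool frame: the origin (TCP) lies on the centre line of the jaws, within the pads' length; the fingertips stand 25 mm ahead of it and the grasp point (between the pads) lies 6 mm ahead of it; y points along the fingers, x is the direction in which the jaws open and shut, and the axes are right-handed (so a half turn about y gives the same grasp; the last joint's range is limited). The gripper opens to 87 mm and grips with 3 to 60 N. Pads are 19 mm wide; open, the fingers measure 117 mm over their backs; the gripper's body (75 mm by 190 mm) begins 51 mm behind the grasp point.
Start: joints at [-74.513, 30.224, 82.088, -0, 67.689, -10.227], TCP at [0.271, -0.563, 0.248] pointing down, gripper open.
Joint ranges: [-176.69, 176.69], [-43.24, 126.21], [12.49, 139.97], [-82, 262], [0, 151.66], [-163.58, 163.58]. Speed limits (degrees/s): [159.86, 159.86, 180, 180, 180, 180].

## Interface

Orientations are given as a 3x3 rotation matrix whose columns are the frame's x, y, z axes.
In Python, from rig import * gives the robot as it stands.
- The arm moves only by the tool play_rows, never from a script. Its argument "commands" is a list of rows, each a list of 2 entries, a list of its own where there are three numbers: the shift along the world's x, y, z in m, then the turn, a rotation vector about the world's x, y, z in rad. A call has 1 to 10 rows; each row is the pose to reach, as a shift and turn from the pose commanded when the call began; what a row does not reach only later rows make up. A row lasts 1/8 s, in which the tool goes at most 62.5 mm and 10.7 degrees, less where a joint would pass 70% of its speed; a pose out of reach is approached as far as the arm can. A call with a gripper value outside its range is refused whole. "gripper" is the finger opening in m, from 0 to 0.087, set as the call begins (left out, the last holds). The fingers move at their own pace and stop on an object; the grip force is fixed at half the most. Time passes only in rows, so rows that repeat a pose let the fingers close. It gives the time, the measured TCP pose, the force and the opening at its end, in the units of the state.
- read_state(): the state, without advancing time (a new reading comes with each control period).
- capture(name): name is "side" or "top" or "wrist"; returns a dict with "frame" (384x512x3 uint8, red, green, blue), "depth" (384x512 float32, m along the optical axis (not along the pixel's ray), 0 where there is no reading), "mtx" (3x3 intrinsics, pixels), "cam_to_world" (4x4, takes a point from camera to world coordinates); the wrist camera has in their place "hand_eye" (4x4, takes a point from camera to tool coordinates, whose origin is the TCP and whose axes are the tool frame's). Camera axes: x right, y down, z forward; pixel columns grow to the right and rows downward; lengths in m; the calibration is good to about 2 mm. A picture is of the moment at which its call begins: read the wrist's pose just before it.
- hand_in(): hands the job in, once; it reports no verdict.
The state is a dict: "time_s": time; "joint_positions": joint angles; "qvel": joint speeds; "tau": joint torques, N m; "position": TCP position; "tcp_rot": TCP orientation; "force": force on the tool from outside, world axes, zero at the start; "moment": the same for the moment, N m; "opening": opening from 0.0 (shut) to 1.0 (fully open).
Only numpy, scipy, OpenCV 4.12 (cv2) and the standard library are available. Lean on these libraries where they do the work, as an engineer would, in place of code of your own. Each camera call takes 0.05 s, during which the arm holds its last target. There are 200 camera calls.

## Task

On the ledge of the blue returns bin, put the square grey pipe clamp away: push the upright paddle of the spring flap away from you with one finger so that the flap swings down, and while that finger keeps it open push the clamp off the ledge into the bin with the other finger. Then let the flap spring shut. Do not lift or carry the clamp, and leave the round coupling and everything else where they are.

Things in the scene. Friction and masses are not known exactly. Their poses are not given: they have to be found in the camera images.
- bin: blue plastic returns bin, fixed, 235 (its x) x 180 (y) x 95 mm high. Origin at table height, mid-width, straight below the ledge's far edge; x points from ledge to mouth (away from the robot), z up. Flat ledge: x -95 to 0, top at z 95 mm. Side walls, outer faces y +-90 mm, 5 mm thick, stand 10 mm above the ledge. Inner floor at z 5 mm
- mouth (a point): centre of the bin's mouth at ledge height (bin x 38, y 0, z 95 mm). The mouth spans bin x 3 to 74 mm, 162 mm wide, closed by the flap; beyond it a fixed cover, bin x 76 to 140 mm, top at z 95 mm
- flap (a joint): turn of the aluminium flap: 0 = shut, level with the ledge; 1.4 rad = fully down into the bin. Hinge along bin y at x 3, z 91 mm, by the ledge's edge; plate reaches 71 mm beyond it. A spring shuts it: 0.16 N m at 0, 0.26 at 1.2 rad, too stiff for the clamp's weight. The paddle is one piece with it: pushing the paddle to bin +x swings the flap down
- paddle_top (a point): middle of the top edge of the flap's upright paddle, robot-side face: 32 mm wide (bin y -16 to 16), 4 mm thick; shut, it stands 45 mm above the ledge at bin x 3, y 0; at 1.2 rad it leans forward, this point 46 mm beyond and 18 mm above the hinge. A fitting can pass on either side of it
- clamp: grey plastic pipe-clamp block with a 16 mm bore through its 30 mm thickness, standing on the left or right half of the ledge: 30 mm (its x, roughly along the bin's x) x 44 mm (its y) x 40 mm tall with two 3 mm bolt heads on top, about 80 g; origin at the centre of its underside. Once pushed past the ledge's edge it falls only if the flap is down
- coupling: round grey plastic pipe coupling (open tube, 40 mm outside, 34 mm tall) standing on the other half of the ledge; origin at the centre of its underside; leave it there
- spool: white reel of thread-seal tape, 52 mm across, 18 mm high, lying on the bin's rear cover; origin under its centre; bystander
- screwdriver: screwdriver lying on the table between the robot and the bin; bystander
- can: steel can, 66 mm across, 100 mm tall, to the right of the bin; bystander
- elbow: copper pipe elbow lying to the left of the bin; bystander
- wrench: wrench lying to the left of the bin; bystander

How it is judged:
By the outcome, as a careful person would: the job done as asked, in the order asked, and still so for the second after the job is handed in, with the robot touching nothing.
It also fails if it takes over 35 s, if anything falls off the work surface, if the arm or the gripper's body presses on something with over 40 N, if the wrist force passes 120 N, or if a joint passes its speed limit or range.

## Working session

There is one attempt and no reset: what is moved stays moved. The work goes in short steps, Python scripts to look and compute and a tool call to move; the robot and the scene stay as the last step left them, time stands still between calls to the robot, and variables do not carry over. Pictures are saved under pics/ and viewed, about 8 in all and at most 12, crops included, and the job is handed in when it is done.

Besides the shell and the picture viewer there is one more tool, called after ">>>" in YAML: its name, and indented under it one key for each argument. play_rows: Moves the arm, as the interface text tells. Its arguments: {"type":"object","properties":{"commands":{"type":"array"},"gripper":{"type":"number"}},"required":["commands"]}

```bash
mkdir -p pics; ls
cat > h.py <<'E'
from rig import *
import numpy as np, cv2
def snap(n,f):
    c=capture(n); cv2.imwrite('pics/'+f+'.png',c['frame'][...,::-1]); np.savez('pics/'+f+'.npz',**c); return c
def pts(c,T=None):
    T=c['cam_to_world'] if T is None else T
    d=c['depth'];v,u=np.mgrid[:384,:512];K=c['mtx']
    P=np.stack([(u-K[0,2])/K[0,0]*d,(v-K[1,2])/K[1,1]*d,d],-1)
    return P@T[:3,:3].T+T[:3,3]
E
python3 - <<'E'
from h import *
s=read_state();print(s['time_s'],s['position'],s['tcp_rot'],s['force'],s['opening'])
a=snap('top','top0');b=snap('side','side0')
cv2.imwrite('pics/both.png',np.vstack([a['frame'],b['frame']])[...,::-1])
for c in(a,b):print(c['cam_to_world'].round(3),c['mtx'].round(1))
E
```

```text
pics
0.0 [ 0.27100345 -0.56242851  0.2465832 ] [[ 4.33855416e-01 -5.92391039e-04  9.00982312e-01]
 [-9.00980012e-01  2.06815924e-03  4.33855669e-01]
 [-2.12038710e-03 -9.99997686e-01  3.63549602e-04]] [-0.67009067  0.45395215 -1.15449327] 0.9964149688441666
[[ 0.104 -0.971  0.215  0.314]
 [-0.995 -0.102  0.019 -0.011]
 [ 0.004 -0.216 -0.976  1.23 ]
 [ 0.     0.     0.     1.   ]] [[374.5   0.  261.4]
 [  0.  374.5 196. ]
 [  0.    0.    1. ]]
[[-0.734 -0.429  0.527  0.036]
 [-0.679  0.441 -0.586  0.592]
 [ 0.019 -0.788 -0.615  0.732]
 [ 0.     0.     0.     1.   ]] [[402.9   0.  253.6]
 [  0.  402.9 192.9]
 [  0.    0.    1. ]]
```

View pics/top0.png

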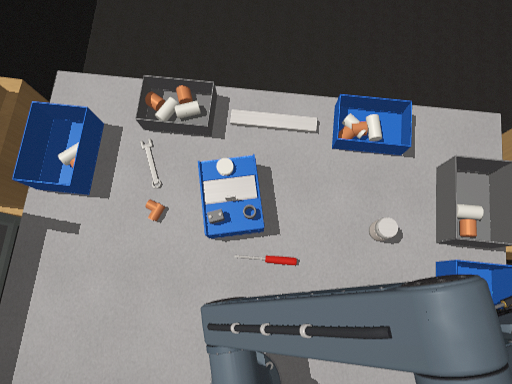

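View pics/side0.png

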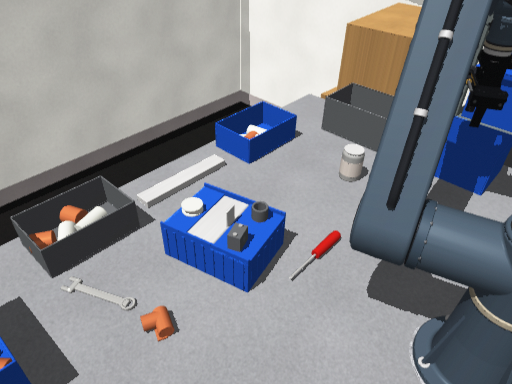

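The clamp is at about (216,215) in the top view, on the left half of the ledge. The coupling is at (250,212) on the right, the flap is the white plate with its paddle at (230,197), and the spool is at (225,167). Next I'll get the bin pose and object positions from depth.

```bash
cat > m.py <<'E'
from h import *
def an(c):
    P=pts(c); hsv=cv2.cvtColor(c['frame'],cv2.COLOR_RGB2HSV)
    X,Y,Z=P[...,0],P[...,1],P[...,2]
    reg=(X>.42)&(X<.72)&(Y>-.08)&(Y<.2)&(c['depth']>0)
    blue=(hsv[...,0]>105)&(hsv[...,0]<130)&(hsv[...,1]>120)
    m=reg&blue&(Z>.085)&(Z<.115)
    q=P[m]; r=cv2.minAreaRect(q[:,:2].astype(np.float32)*1000)
    print('rim',m.sum(),r, 'z',np.percentile(q[:,2],[5,50,95]).round(4))
    m2=(reg&(hsv[...,1]<90)&(Z>.088)).astype(np.uint8)
    n,l,st,ce=cv2.connectedComponentsWithStats(m2)
    for i in range(1,n):
        if st[i,4]<12: continue
        k=l==i;p=P[k];t=p[p[:,2]>p[:,2].max()-.012]
        print('px',ce[i].round(),st[i,4],'mean',p.mean(0).round(4),'topz',p[:,2].max().round(4),'top',t.mean(0).round(4),len(t), cv2.minAreaRect(t[:,:2].astype(np.float32)*1000))
    return P
if __name__=='__main__':
    for f in('top0','side0'):
        print(f); an(dict(np.load(f'pics/{f}.npz')))
E
python3 m.py
```

```text
top0
rim 2329 ((559.609619140625, 108.44831085205078), (236.8317413330078, 181.9983367919922), 12.707704544067383) z [0.0919 0.096  0.105 ]
px [225. 166.] 249 mean [0.6425 0.135  0.111 ] topz 0.1184 top [0.6448 0.1352 0.1134] 212 ((644.79638671875, 135.20858764648438), (51.13536071777344, 47.389400482177734), 5.855621337890625)
px [230. 189.] 1214 mean [0.575  0.1119 0.096 ] topz 0.1446 top [0.5444 0.1048 0.1391] 19 ((544.5211791992188, 105.07864379882812), (4.178318977355957, 27.652555465698242), 13.272424697875977)
px [249. 211.] 96 mean [0.5073 0.0424 0.1217] topz 0.1351 top [0.508  0.0427 0.1293] 59 ((507.5603942871094, 42.75304412841797), (36.58103561401367, 35.85149002075195), 6.3793416023254395)
px [215. 216.] 180 mean [0.4814 0.1404 0.1317] topz 0.1427 top [0.4834 0.1413 0.1362] 145 ((483.47308349609375, 141.3755645751953), (29.03521728515625, 43.56939697265625), 21.284923553466797)
side0
rim 2907 ((561.3475341796875, 111.20401000976562), (235.2664794921875, 184.99935913085938), 13.653428077697754) z [0.0903 0.0951 0.1043]
px [192. 206.] 365 mean [0.6413 0.1399 0.1084] topz 0.116 top [0.6445 0.1373 0.1128] 256 ((645.0003662109375, 136.90660095214844), (50.601959228515625, 51.4812126159668), 32.09624099731445)
px [218. 219.] 1369 mean [0.5731 0.1176 0.0969] topz 0.1413 top [0.5439 0.1072 0.1359] 43 ((544.6572265625, 104.88111877441406), (5.133482456207275, 32.604698181152344), 11.367117881774902)
px [259. 211.] 301 mean [0.506  0.0472 0.1173] topz 0.1311 top [0.5075 0.0454 0.1261] 146 ((508.9336242675781, 44.353450775146484), (35.223854064941406, 40.25354766845703), 43.24079895019531)
px [237. 237.] 435 mean [0.4784 0.1489 0.1236] topz 0.1392 top [0.4817 0.1458 0.1344] 231 ((484.4252624511719, 142.6651153564453), (30.131532669067383, 47.28367233276367), 20.225656509399414)
```

>>> play_rows:
  commands:
    - [[0.006,0.02,0.0],[0,0,0.03]]
    - [[0.02,0.067,0.0],[0,0,0.1]]
    - [[0.037,0.121,0.0],[0,0,0.2]]
    - [[0.054,0.175,0.0],[0,0,0.3]]
    - [[0.071,0.229,0.0],[0,0,0.4]]
    - [[0.088,0.283,0.0],[0,0,0.5]]
    - [[0.105,0.337,0.0],[0,0,0.6]]
    - [[0.121,0.391,0.0],[0,0,0.7]]
    - [[0.138,0.445,0.0],[0,0,0.8]]
    - [[0.155,0.5,0.0],[0,0,0.829]]
  gripper: 0.08

```text
time_s: 1.35
position: [0.4264, -0.0614, 0.2475]
tcp_rot: [[0.958, 0.0, 0.288], [-0.288, -0.0, 0.958], [0.0, -1.0, -0.0]]
force: [0.3, 0.4, -0.0]
opening: 0.922
```

>>> play_rows:
  commands:
    - [[0.016,0.052,0],[0,0,0]]
    - [[0.032,0.104,0],[0,0,0]]
    - [[0.045,0.145,0],[0,0,0]]
    - [[0.052,0.168,0],[0,0,0]]
    - [[0.054,0.174,0],[0,0,0]]
    - [[0.054,0.174,0],[0,0,0]]

```text
time_s: 2.1
position: [0.4799, 0.1107, 0.2473]
tcp_rot: [[0.958, -0.001, 0.288], [-0.288, -0.0, 0.958], [-0.001, -1.0, -0.001]]
force: [0.6, -1.1, -0.2]
opening: 0.917
```

```bash
cat >> h.py <<'E'
O=np.array([.5386,.1044]);W=np.radians(13.2);e=np.array([np.cos(W),np.sin(W)]);n=np.array([-e[1],e[0]])
def tobin(p): d=np.asarray(p)[...,:2]-O; return np.stack([d@e,d@n],-1)
def rep():
    s=read_state();a=s['tcp_rot'][:2,0];ab=np.array([a@e,a@n]);b=np.array([-ab[1],ab[0]]);t=tobin(s['position'])
    o=s['opening']*.087
    print('t',round(s['time_s'],2),'tcp',np.round(s['position'],4),'bin',t.round(4),'jaw bin deg',np.degrees(np.arctan2(ab[1],ab[0])).round(1),'open',round(o,4),'F',np.round(s['force'],1))
    print(' P lead',(t+ab*(o/2+.015)+b*.0095).round(4),'C lead',(t-ab*o/2+b*.0095).round(4),'tip z',round(s['position'][2]-.025,4)); return s
E
python3 - <<'E'
from h import *
s=rep();c=snap('wrist','w1')
T=np.eye(4);T[:3,:3]=s['tcp_rot'];T[:3,3]=s['position']
from m import an
an({**c,'cam_to_world':T@c['hand_eye']})
E
```

```text
t 2.1 tcp [0.4799 0.1107 0.2473] bin [-0.0557  0.0195] jaw bin deg -30.0 open 0.0798 F [ 0.6 -1.1 -0.2]
 P lead [-0.0034  0.0004] C lead [-0.0856  0.0477] tip z 0.2223
rim 19755 ((561.89306640625, 110.10897064208984), (235.3860321044922, 182.91896057128906), 13.226350784301758) z [0.0927 0.0941 0.1037]
px [346. 149.] 11287 mean [0.5754 0.1184 0.094 ] topz 0.1403 top [0.5444 0.1065 0.1378] 189 ((544.9303588867188, 105.3586654663086), (4.124690532684326, 32.10356140136719), 13.626716613769531)
px [419. 113.] 2999 mean [0.6428 0.1369 0.11  ] topz 0.1147 top [0.6449 0.1362 0.112 ] 2621 ((645.3248291015625, 135.2313690185547), (51.10846710205078, 52.60948944091797), 72.59028625488281)
px [254. 159.] 1809 mean [0.4849 0.1437 0.1324] topz 0.1387 top [0.4848 0.1431 0.1342] 1666 ((484.66192626953125, 142.2868194580078), (30.13907241821289, 43.92133331298828), 20.804338455200195)
px [253. 314.] 58255 mean [0.4858 0.1347 0.3125] topz 0.3405 top [0.4861 0.1351 0.3333] 20491 ((485.6539611816406, 133.43682861328125), (10.133516311645508, 124.03215026855469), 72.97266387939453)
```

View pics/w1.png

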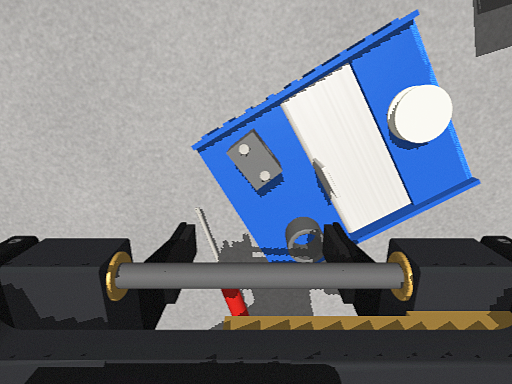

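The wrist view confirms the layout: clamp at (254,159), paddle at (325,180), coupling at (303,238). It agrees with the earlier poses to within 2 mm. I'll descend with finger P behind the paddle and finger C behind the clamp.

>>> play_rows:
  commands:
    - [[0,0,-0.02],[0,0,0]]
    - [[0,0,-0.05],[0,0,0]]
    - [[0,0,-0.08],[0,0,0]]
    - [[0,0,-0.105],[0,0,0]]
    - [[0,0,-0.118],[0,0,0]]
    - [[0,0,-0.122],[0,0,0]]
    - [[0,0,-0.122],[0,0,0]]

```text
time_s: 3.02
position: [0.4806, 0.1106, 0.1259]
tcp_rot: [[0.957, 0.001, 0.289], [-0.289, -0.0, 0.957], [0.001, -1.0, 0.0]]
force: [0.2, -0.2, -0.0]
opening: 0.918
```

```bash
sed -i 's/O=np.array(\[.5386,.1044\])/O=np.array([.5400,.1050])/' h.py
python3 - <<'E'
from h import *
rep();c=snap('side','s1');cv2.imwrite('pics/s1c.png',cv2.resize(c['frame'][130:300,140:310],None,fx=3,fy=3)[...,::-1])
E
```

```text
t 3.02 tcp [0.4806 0.1106 0.1259] bin [-0.0566  0.019 ] jaw bin deg -30.0 open 0.0799 F [ 0.2 -0.2 -0. ]
 P lead [-0.0043 -0.0002] C lead [-0.0864  0.0473] tip z 0.1009
```

View pics/s1c.png

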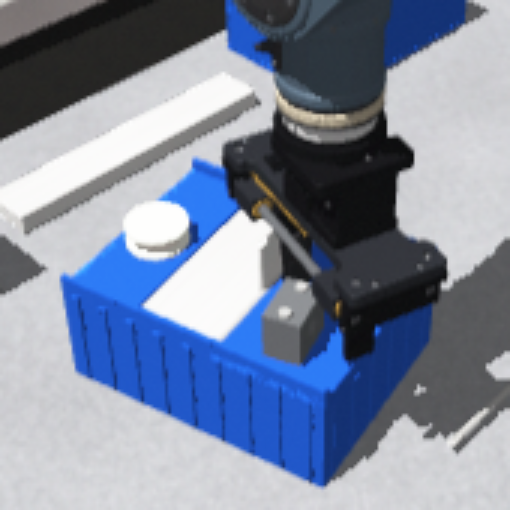

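>>> play_rows:
  commands:
    - [[0.004,0.001,0],[0,0,0]]
    - [[0.009,0.002,0],[0,0,0]]
    - [[0.015,0.0035,0],[0,0,0]]
    - [[0.02,0.0047,0],[0,0,0]]
    - [[0.025,0.0059,0],[0,0,0]]
    - [[0.0275,0.0065,0],[0,0,0]]
    - [[0.0275,0.0065,0],[0,0,0]]

```text
time_s: 3.95
position: [0.4996, 0.1159, 0.1247]
tcp_rot: [[0.957, -0.019, 0.288], [-0.288, -0.003, 0.958], [-0.017, -1.0, -0.009]]
force: [-13.3, -7.7, 9.8]
opening: 0.92
```

Run:
```python
from h import *
rep();c=snap('side','s2');cv2.imwrite('pics/s2c.png',cv2.resize(c['frame'][130:300,140:310],None,fx=3,fy=3)[...,::-1])
```

```text
t 3.95 tcp [0.4996 0.1159 0.1247] bin [-0.0368  0.0199] jaw bin deg -30.0 open 0.0801 F [-13.3  -7.7   9.8]
 P lead [0.0156 0.0006] C lead [-0.0668  0.0481] tip z 0.0997
```

View pics/s2c.png

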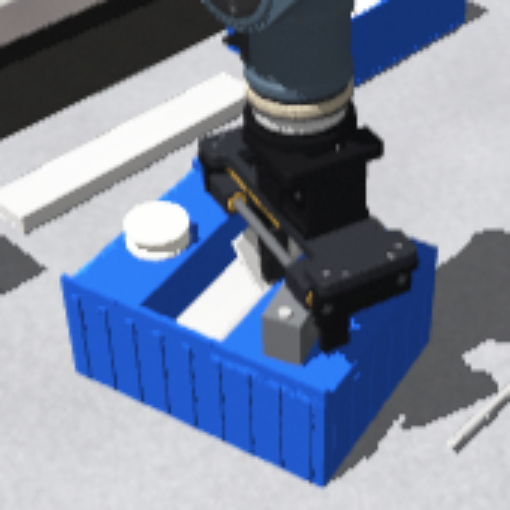

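>>> play_rows:
  commands:
    - [[0.004,0.0009,0],[0,0,0]]
    - [[0.008,0.0018,0],[0,0,0]]
    - [[0.011,0.0025,0],[0,0,0]]
    - [[0.011,0.0025,0],[0,0,0]]

```text
time_s: 4.5
position: [0.504, 0.1174, 0.123]
tcp_rot: [[0.957, -0.035, 0.288], [-0.288, -0.005, 0.958], [-0.031, -0.999, -0.015]]
force: [-21.7, -12.1, 8.7]
opening: 0.917
```

Run:
```python
from h import *
rep()
```

```text
t 4.5 tcp [0.504  0.1174 0.123 ] bin [-0.0322  0.0202] jaw bin deg -30.0 open 0.0798 F [-21.7 -12.1   8.7]
 P lead [0.0201 0.0011] C lead [-0.062   0.0484] tip z 0.098
```

>>> play_rows:
  commands:
    - [[0,0,0.002],[0,0,0]]
    - [[0,0,0.004],[0,0,0]]
    - [[0,0,0.006],[0,0,0]]
    - [[0,0,0.006],[0,0,0]]

```text
time_s: 5.0
position: [0.5091, 0.1195, 0.1296]
tcp_rot: [[0.957, -0.022, 0.288], [-0.288, -0.001, 0.957], [-0.021, -1.0, -0.008]]
force: [-14.2, -3.4, 2.5]
opening: 0.92
```

Run:
```python
from h import *
rep()
```

```text
t 5.0 tcp [0.5091 0.1195 0.1296] bin [-0.0268  0.0212] jaw bin deg -30.0 open 0.0801 F [-14.2  -3.4   2.5]
 P lead [0.0256 0.002 ] C lead [-0.0567  0.0494] tip z 0.1046
```

>>> play_rows:
  commands:
    - [[0.003,0.0004,0],[0,0,-0.04]]
    - [[0.007,0.0006,0],[0,0,-0.09]]
    - [[0.0105,0.0006,0],[0,0,-0.13]]
    - [[0.0125,0.001,0],[0,0,-0.13]]
    - [[0.0125,0.001,0],[0,0,-0.13]]

```text
time_s: 5.62
position: [0.5271, 0.1212, 0.1309]
tcp_rot: [[0.912, -0.01, 0.41], [-0.41, -0.0, 0.912], [-0.009, -1.0, -0.004]]
force: [-7.8, -0.9, 4.1]
opening: 0.922
```

Run:
```python
from h import *
rep();c=snap('side','s3');cv2.imwrite('pics/s3c.png',cv2.resize(c['frame'][130:300,140:310],None,fx=3,fy=3)[...,::-1])
```

```text
t 5.62 tcp [0.5271 0.1212 0.1309] bin [-0.0088  0.0187] jaw bin deg -37.4 open 0.0802 F [-7.8 -0.9  4.1]
 P lead [ 0.0407 -0.0072] C lead [-0.0349  0.0506] tip z 0.1059
```

View pics/s3c.png

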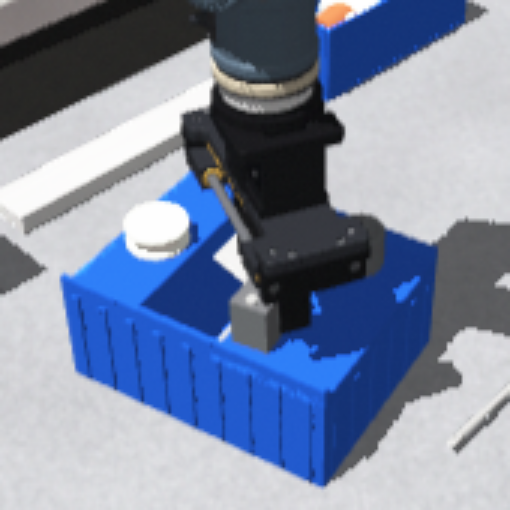

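>>> play_rows:
  commands:
    - [[0.004,0.001,0],[0,0,-0.02]]
    - [[0.008,0.0025,0],[0,0,-0.05]]
    - [[0.012,0.004,0],[0,0,-0.08]]
    - [[0.015,0.0055,0],[0,0,-0.1]]
    - [[0.016,0.0058,0],[0,0,-0.1]]
    - [[0.016,0.0058,0],[0,0,-0.1]]
  gripper: 0.062

```text
time_s: 6.42
position: [0.5448, 0.1264, 0.1313]
tcp_rot: [[0.866, -0.006, 0.499], [-0.499, -0.001, 0.866], [-0.005, -1.0, -0.004]]
force: [-5.0, -2.1, 3.6]
opening: 0.715
```

Run:
```python
from h import *
rep();c=snap('side','s4');d=snap('top','t4')
f=lambda c,v,u:cv2.resize(c['frame'][v:v+130,u:u+130],None,fx=3,fy=3)
cv2.imwrite('pics/s4c.png',np.hstack([f(c,160,150),f(d,140,165)])[...,::-1])
```

```text
t 6.42 tcp [0.5448 0.1264 0.1313] bin [0.0096 0.0198] jaw bin deg -43.1 open 0.0622 F [-5.  -2.1  3.6]
 P lead [ 0.0497 -0.0048] C lead [-0.0066  0.048 ] tip z 0.1063
```

View pics/s4c.png

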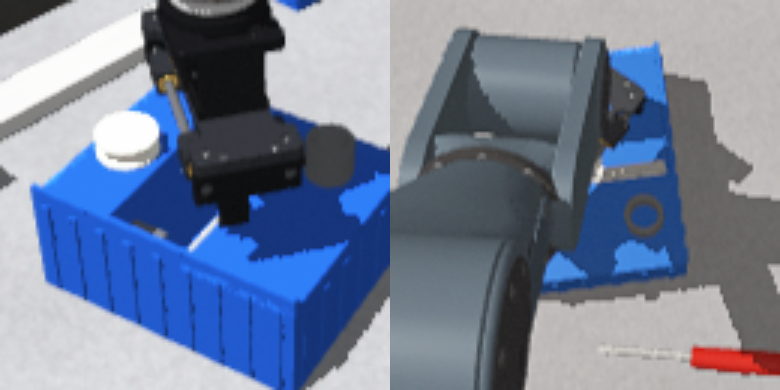

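The clamp has left the ledge and shows inside the mouth at (150,230) in the side crop. The flap is still held open and the coupling hasn't moved. I'll hold briefly and check that the clamp is clear of the flap's sweep.

>>> play_rows:
  commands:
    - [[0,0,0],[0,0,0]]
    - [[0,0,0],[0,0,0]]
    - [[0,0,0],[0,0,0]]
    - [[0,0,0],[0,0,0]]

```text
time_s: 7.02
position: [0.5448, 0.1264, 0.1314]
tcp_rot: [[0.866, -0.006, 0.499], [-0.499, -0.001, 0.866], [-0.005, -1.0, -0.004]]
force: [-5.8, -2.3, 4.0]
opening: 0.713
```

Run:
```python
from h import *
s=rep();c=snap('side','s5');P=pts(c);B=np.dstack([tobin(P)*1000,P[...,2]*1000]);hsv=cv2.cvtColor(c['frame'],cv2.COLOR_RGB2HSV)
m=(abs(B[...,1])<82)&(B[...,0]>0)&(B[...,0]<135)&(B[...,2]<93)&(hsv[...,1]<110)&(c['depth']>0)
v,u=np.where(m)
for k in range(0,len(v),max(1,len(v)//40)):print(v[k],u[k],B[v[k],u[k]].round(0),c['frame'][v[k],u[k]])
cv2.imwrite('pics/s5c.png',cv2.resize(c['frame'][200:260,170:250],None,fx=7,fy=7)[...,::-1])
```

```text
t 7.03 tcp [0.5448 0.1264 0.1314] bin [0.0096 0.0197] jaw bin deg -43.1 open 0.0621 F [-5.8 -2.3  4. ]
 P lead [ 0.0497 -0.0048] C lead [-0.0066  0.0479] tip z 0.1064
234 194 [89. 34. 45.] [61 62 68]
234 195 [86. 34. 46.] [58 62 70]
234 196 [85. 31. 44.] [53 60 84]
235 197 [80. 34. 45.] [58 62 72]
235 198 [78. 32. 44.] [57 61 70]
235 199 [76. 31. 45.] [52 59 83]
235 221 [ 2. 44. 92.] [173 191 236]
236 199 [72. 36. 47.] [62 63 67]
236 200 [72. 32. 44.] [58 63 70]
236 201 [69. 32. 45.] [52 59 83]
236 202 [67. 30. 45.] [112 120 141]
236 203 [66. 28. 44.] [ 90 104 138]
236 220 [ 1. 49. 93.] [187 202 230]
237 201 [67. 35. 46.] [120 121 126]
237 202 [65. 33. 45.] [147 150 153]
237 203 [64. 31. 44.] [137 143 152]
237 204 [62. 30. 44.] [ 76  85 108]
238 203 [62. 34. 45.] [123 127 134]
238 204 [63. 29. 40.] [73 73 75]
238 217 [ 4. 57. 93.] [242 242 242]
239 215 [ 6. 62. 93.] [157 188 243]
240 216 [ 2. 64. 93.] [195 210 235]
```

View pics/s5c.png

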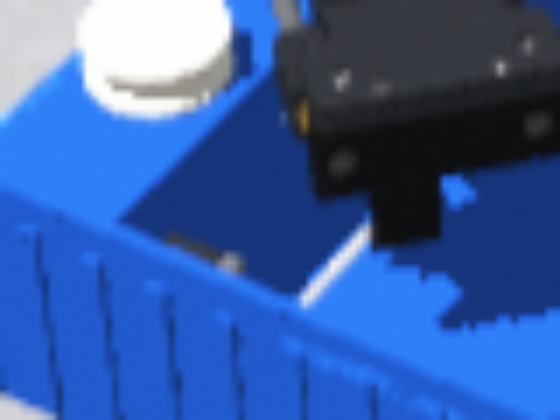

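The clamp stands on the bin floor with its top at z 45 mm and bin x 62 mm or more, outside the flap's sweep, which reaches x 57 mm at that height. I'll back off gently so the flap closes under control.

>>> play_rows:
  commands:
    - [[-0.004,-0.001,0],[0,0,0]]
    - [[-0.01,-0.0023,0],[0,0,0]]
    - [[-0.0165,-0.0038,0],[0,0,0]]
    - [[-0.023,-0.0053,0],[0,0,0]]
    - [[-0.0295,-0.0068,0],[0,0,0]]
    - [[-0.036,-0.0083,0],[0,0,0]]
    - [[-0.0425,-0.0098,0],[0,0,0]]
    - [[-0.049,-0.0113,0],[0,0,0]]
    - [[-0.056,-0.013,0],[0,0,0]]
    - [[-0.06,-0.014,0],[0,0,0]]

```text
time_s: 8.32
position: [0.4873, 0.1127, 0.1315]
tcp_rot: [[0.866, 0.001, 0.5], [-0.5, 0.0, 0.866], [0.0, -1.0, 0.0]]
force: [0.8, -0.6, -0.3]
opening: 0.709
```

Run:
```python
from h import *
rep()
```

```text
t 8.32 tcp [0.4873 0.1127 0.1315] bin [-0.0496  0.0196] jaw bin deg -43.2 open 0.0617 F [ 0.8 -0.6 -0.3]
 P lead [-0.0097 -0.0049] C lead [-0.0656  0.0476] tip z 0.1065
```

Contact is free. Next I'll lift, then move back toward the robot and to the right so the cameras can see.

>>> play_rows:
  commands:
    - [[0,0,0.015],[0,0,0]]
    - [[0,0,0.045],[0,0,0]]
    - [[0,0,0.085],[0,0,0]]
    - [[0,0,0.12],[0,0,0]]
    - [[-0.01,-0.03,0.135],[0,0,0]]
    - [[-0.03,-0.08,0.14],[0,0,0]]
    - [[-0.05,-0.14,0.14],[0,0,0]]
    - [[-0.06,-0.2,0.14],[0,0,0]]
    - [[-0.07,-0.25,0.14],[0,0,0]]
    - [[-0.07,-0.27,0.14],[0,0,0]]

```text
time_s: 9.57
position: [0.4172, -0.1603, 0.2728]
tcp_rot: [[0.865, 0.002, 0.503], [-0.503, -0.002, 0.865], [0.003, -1.0, -0.001]]
force: [0.2, -0.1, -0.3]
opening: 0.713
```

Run:
```python
from h import *
from m import an
rep();c=snap('side','s6');d=snap('top','t6')
for k in(d,c):an(k)
f=lambda c,v,u:cv2.resize(c['frame'][v:v+130,u:u+130],None,fx=3,fy=3)
cv2.imwrite('pics/s6c.png',np.hstack([f(c,160,150),f(d,140,165)])[...,::-1])
```

```text
t 9.57 tcp [ 0.4172 -0.1603  0.2728] bin [-0.1802 -0.2302] jaw bin deg -43.4 open 0.062 F [ 0.2 -0.1 -0.3]
 P lead [-0.1402 -0.2549] C lead [-0.1962 -0.202 ] tip z 0.2478
rim 2511 ((560.225830078125, 108.70838165283203), (236.04026794433594, 182.04457092285156), 13.006379127502441) z [0.0921 0.096  0.105 ]
px [225. 166.] 252 mean [0.6424 0.135  0.1111] topz 0.1192 top [0.6446 0.1352 0.1137] 213 ((644.4396362304688, 135.1316375732422), (49.64082717895508, 46.94451141357422), 7.524594306945801)
px [230. 189.] 1222 mean [0.5749 0.1121 0.096 ] topz 0.1461 top [0.5443 0.1046 0.1402] 18 ((544.7612915039062, 105.07077026367188), (4.180366516113281, 27.31529998779297), 14.407610893249512)
px [249. 211.] 97 mean [0.5075 0.0425 0.1217] topz 0.1357 top [0.5077 0.0424 0.1289] 61 ((507.4266357421875, 42.74456024169922), (36.076812744140625, 35.83118438720703), 6.313587188720703)
rim 3361 ((560.388427734375, 111.3059310913086), (238.3831329345703, 184.88084411621094), 13.570317268371582) z [0.0906 0.0951 0.104 ]
px [192. 206.] 367 mean [0.6413 0.1399 0.1083] topz 0.1157 top [0.6445 0.1373 0.1128] 257 ((645.718994140625, 136.6383056640625), (50.54864501953125, 52.975341796875), 48.23233413696289)
px [218. 219.] 1372 mean [0.5732 0.1175 0.0969] topz 0.1411 top [0.5438 0.1081 0.1357] 44 ((544.4588623046875, 105.98494720458984), (3.8843069076538086, 33.825843811035156), 12.912725448608398)
px [260. 211.] 302 mean [0.5059 0.0473 0.1174] topz 0.1314 top [0.5078 0.0454 0.1262] 143 ((509.0318603515625, 44.26543045043945), (35.184967041015625, 40.193260192871094), 42.98651123046875)
```

View pics/s6c.png

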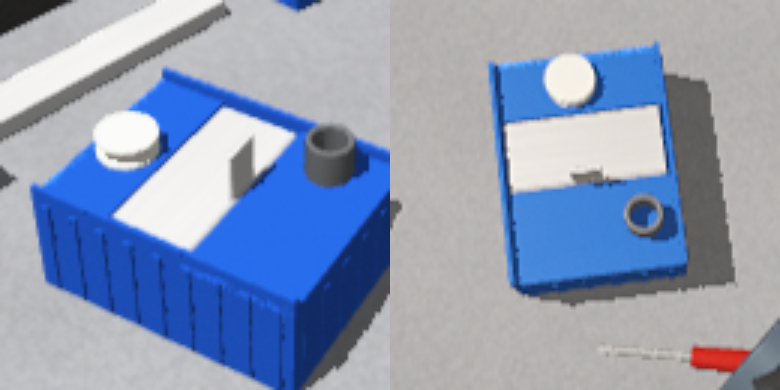

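The flap is shut with the paddle upright, the ledge is clear of the clamp, and the coupling and spool haven't moved. Handing in.

>>> play_rows:
  commands:
    - [[0,0,0],[0,0,0]]
    - [[0,0,0],[0,0,0]]

```text
time_s: 9.93
position: [0.4172, -0.156, 0.2717]
tcp_rot: [[0.867, -0.0, 0.498], [-0.498, 0.0, 0.867], [-0.0, -1.0, 0.0]]
force: [0.3, 0.6, 1.1]
opening: 0.715
```

```bash
python3 -c "
from rig import *
print(read_state()['time_s'],hand_in())"
```

```text
the job is handed in; nothing more can be done
9.925 None
```

The clamp is in the bin and the flap is shut; I handed the job in at 9.9 s. One finger swung the paddle open and held it while the other pushed the clamp off the ledge. I then backed off so the flap closed under control, and moved the arm clear.

- **Clamp:** with the flap still open, it stood on the bin floor (top at about 45 mm), just outside the flap's sweep. It was not lifted. It had slid roughly 20 mm or more along the ledge by the time I confirmed the flap was fully down, but it only went over the edge after that.
- **Final pictures:** the flap is level, the paddle is upright, and the ledge is empty apart from the coupling. The coupling and spool are within about 1 mm of where they started. I did not measure the screwdriver, can, elbow or wrench again, but the arm did not go near them.
- **Forces:** the most I read at the wrist was about 26 N, while opening the flap. The fingertips had sagged low on the paddle and rubbed; raising them 6 mm fixed it. Contact force was near zero at the end.
- **Disagreements:** the cameras disagreed by up to about 3 mm on the bin's position, which did not affect the job.

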